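# Fit the table-saw throat insert against its spring

### The job

The saw's blade has been wound down and its throat is open: fit the insert with the narrow blade slot, leaving the wide-slot insert and the other things on the saw table where they are. Slip the insert's tongue under the two lugs, push it back against the spring plunger while the finger-hole end is still raised, then tip that end down and press it fully home, flush with the table. Work gently, do not force the insert in or lean hard on the saw, and let go.

Things in the scene. Friction and masses are not known exactly. Their poses are not given: they have to be found in the camera images.
- saw: Table saw, ground cast-iron top (600 mm in x, 840 in y) 40 to 55 mm above the robot's bench. Origin: on the plane of the top face, middle of the open throat; x along the blade, away from the robot; z up. The throat is a pocket 250 mm long, 68 mm wide (y). With the insert home, the insert's origin is at x = 0, y = 0, z = -13 mm here, axes along the saw's.
- throat_wall (a point): Middle of the top edge of the throat's end wall (saw x = +125 mm), where the finger-hole end belongs. Below it a ledge 13 mm under the table top, from saw x = +107 to +125 mm, carries that end of the insert. The spring jams the insert on this wall, so that end goes down by rubbing along it: 8 to 20 N of pressing on top near the finger hole. Axes as the saw's.
- lug_edge (a point): Saw x = -117.5 mm, y = 0, at table-top height: line of the free edge of two lugs (|y| 16 to 34 mm) that reach over the tongue's ledge. Lugs 5 mm thick, top flush with the table, underside 8 mm above the ledge. The ledge lies 13 mm under the table top, from saw x = -149 to -102 mm. Room under the lugs back to x = -136 mm. Axes as the saw's.
- plunger (a joint): Spring plunger between the lugs (24 mm wide, 9 high, 3.5 to 12.5 mm below the top): m pushed in towards saw -x. 0 = free, face at saw x = -119 mm; range 11 mm; spring 1.6 N per mm from 0. With the insert home it stays in about 6 mm (10 N), pressing the insert on the end wall. At 8.5 mm (1 mm sooner with the insert raised 5 degrees) the insert's shoulder meets the lugs (solid stop).
- insert: Insert to fit: black plate 250 mm long (x), 64 wide (y), 13 thick, 0.17 to 0.35 kg, blade slot 5 mm wide (x = -85 to +65). Lies flat on the saw table beside the throat, tongue towards the robot. Origin: centre of the underside; z up. Its -x end is a tongue 10 mm long, 60 wide, only the lower 5 mm thick (x = -125 to -115). The +x end has 10 mm corner radii and a 20 mm finger hole at x = +85.
- insert_hole_end (a point): Point on the insert: middle of the top edge at the finger-hole end (x = +125, z = +13 mm of the insert).
- insert_tongue_end (a point): Point on the insert: middle of the top edge of the shoulder above the tongue (x = -115, z = +13 mm of the insert).
- fence (a point): Rip fence, fixed: aluminium bar 60 mm wide along the saw's whole x, top 58 mm above the table; this point is on its top edge facing the throat (saw y = +325 mm).
- mitre_gauge (a point): Mitre gauge, fixed, parked beyond the throat: this point is the middle of the top edge of its upright face, 46 mm above the table, 159 mm wide in y; the head with a 62 mm high knob extends 115 mm to +x of it.
- wide_insert: The other insert, to be left alone: same outline, material and frame, but its blade slot is 24 mm wide. Lies on the other side of the throat.
- arbor_wrench: Steel wrench 200 mm long lying on the saw table, to be left alone.
- push_stick: Wooden push stick about 260 mm long lying on the saw table, to be left alone.

How it is judged:
By the outcome, as a careful person would: the job done as asked, in the order asked, and still so for the second after the job is handed in, with the robot touching nothing.
It also fails if it takes over 66 s, if anything falls off the work surface, if the arm or the gripper's body presses on something with over 40 N, if the wrist force passes 120 N, or if a joint passes its speed limit or range.

### The arm

A 6-joint arm with a two-finger parallel gripper is mounted at the origin on the work surface. World frame = base frame: x ahead of the robot, y to its left, z up, the work surface at z = 0. Lengths are in m, angles in degrees, forces in N, time in s.
With the tool pointing down it reaches from about 0.375 to 0.825 m from the base axis. Payload 5.5 kg.
Tool frame: the origin (TCP) lies midway between the tips of the shut fingers; the grasp point (between the pads) lies 19 mm behind it; z points along the fingers, y is the line along which they close (so a half turn about z gives the same grasp; the last joint's range is limited). The gripper opens to 85 mm and grips with 20 to 120 N. Pads are 22 mm wide; open, the fingers measure 114 mm over their backs; the gripper's body (76 mm by 85 mm) begins 54 mm behind the grasp point. The pads swing forward as they close: fully open they stand 13 mm farther back than shut.
Start: joints at [-69.156, 17.962, -2.699, 69.339, 0, 90], TCP at [0.213, -0.561, 0.231] pointing down, gripper open.
Joint ranges: [-152.73, 152.73], [-39.44, 99.34], [-58.76, 71.6], [-118.89, 123.64], [-81.53, 83.1], [-180, 180]. Speed limits (degrees/s): [136.94, 136.94, 172.46, 180, 180, 180].

### API

Orientations are given as a 3x3 rotation matrix whose columns are the frame's x, y, z axes.
In Python, from plant import robot, eoat, solver, eyes gives the robot as it stands. Calls block until the motion is done:
- robot.move_to(position, orientation): joint-space move of the TCP to a pose.
- robot.move_linear(position, attitude=None, max_speed=0.15, force_limit=None): straight line of the TCP; attitude=None keeps the orientation; max_speed is the mean speed in m/s. With force_limit (N) it stops when the force on the tool has changed by that much, and returns True; else False.
- robot.move_joints(angles): joint-space move.
- eoat.gripper_to(opening, squeeze=None): opening from 0.0 (shut) to 1.0 (fully open); squeeze is the grip in N (None keeps the last); returns when the fingers have stopped.
- robot.dwell(seconds).
- solver.solve_ik(position, orientation): joint angles nearest the present ones, or None.
- robot.sense(): the state.
- eyes.camera(name): name is "scene" or "top" or "wrist"; returns a dict with "frame" (400x640x3 uint8, red, green, blue), "range_z" (400x640 float32, m along the optical axis (not along the pixel's ray), 0 where there is no reading), "fx", "fy", "cx", "cy" (pixels), "R" (3x3) and "t" (3): a world point X has camera coordinates R X + t; the wrist camera has in their place "T_tool_cam" (4x4, takes a point from camera to tool coordinates, whose origin is the TCP and whose axes are the flange's). Camera axes: x right, y down, z forward; pixel columns grow to the right and rows downward; lengths in m; the calibration is good to about 2 mm. The wrist camera is an equidistant fisheye: a pixel r from the principal point sees the ray r / f radians off the axis. A picture is of the moment at which its call begins: read the wrist's pose just before it.
A pose or a line that the arm cannot do raises robot.PlanningError and nothing moves.
- robot.close_job(): hands the job in; it is judged then, once.
The state is a dict: "time_s": time; "joint_pos": joint angles; "joint_vel": joint speeds; "effort": joint torques, N m; "ee_pos": TCP position; "tcp_rot": TCP orientation; "contact_force": force on the tool from outside, world axes, zero at the start; "moment": the same for the moment, N m; "gripper_width": opening from 0.0 (shut) to 1.0 (fully open); "finger_force": force on a finger pad.
Only numpy, scipy, OpenCV 4.12 (cv2) and the standard library are available. Lean on these libraries where they do the work, as an engineer would, in place of code of your own. Each camera call takes 0.05 s, during which the arm holds its last target. There are 200 camera calls.

## Working session

There is one attempt and no reset: what is moved stays moved. The work goes in short steps, each a Python script; the robot and the scene stay as the last script left them, time stands still between calls to the robot, and variables do not carry over. Pictures are saved under pics/ and viewed, at most 12 in all, crops included, and the job is handed in when it is done.

```bash
ls; mkdir -p pics
python3 - <<'E'
from plant import robot, eoat, solver, eyes
import cv2, numpy as np
for n in ("top","scene"):
    c=eyes.camera(n); np.savez(f"{n}.npz",**c)
    cv2.imwrite(f"pics/{n}.png",c["frame"][:,:,::-1])
    print(n,c["fx"],c["cx"],c["cy"],c["R"],c["t"])
print(robot.sense())
E
```

```text
pics
top 434.34623289285537 313.7055770611218 205.16228414230136 [[ 0.01168961 -0.99978949  0.01686204]
 [-0.99099283 -0.01383323 -0.13319853]
 [ 0.13340374 -0.01515313 -0.99094592]] [-0.00647793  0.59960261  1.1259939 ]
scene 384.2395196525342 315.9387703400446 205.4807755438257 [[-0.57315558  0.81921013 -0.01968372]
 [ 0.60052713  0.40356925 -0.69028909]
 [-0.55754807 -0.40746365 -0.72326587]] [ 0.31283057 -0.26226438  1.43600151]
{'time_s': 0.1, 'joint_pos': array([-6.91561049e+01,  1.79995106e+01, -2.74776769e+00,  6.93398376e+01,
       -8.33551981e-04,  9.00007887e+01]), 'joint_vel': array([-0.07361127, -0.12075899,  0.15754845, -0.02963816,  0.04796469,
        0.08237086]), 'effort': array([-4.86993758e-04, -5.40767312e+01,  3.40541625e+01,  1.11698141e-02,
       -5.70525378e-05, -3.80620506e-06]), 'ee_pos': array([ 0.21330685, -0.56025447,  0.23053296]), 'tcp_rot': array([[ 9.34558240e-01,  3.55809765e-01, -5.54610796e-04],
       [ 3.55810197e-01, -9.34557167e-01,  1.41577440e-03],
       [-1.45691387e-05, -1.52045980e-03, -9.99998844e-01]]), 'contact_force': array([-0.26538925, -0.14054668,  0.1330693 ]), 'moment': array([-0.00977741, -0.03743196, -0.01210143]), 'finger_force': 0.0, 'gripper_width': 1.0026143060576926}
```

View pics/top.png

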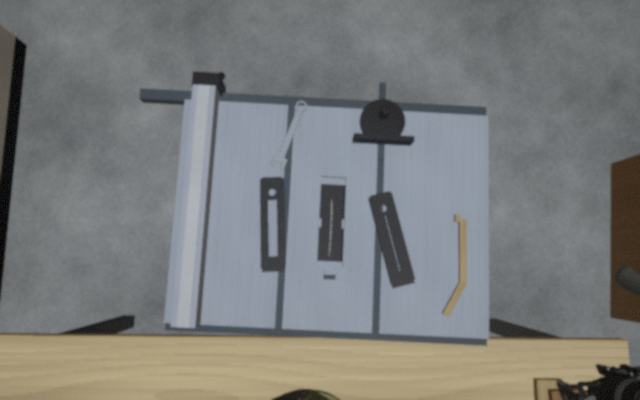

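View pics/scene.png

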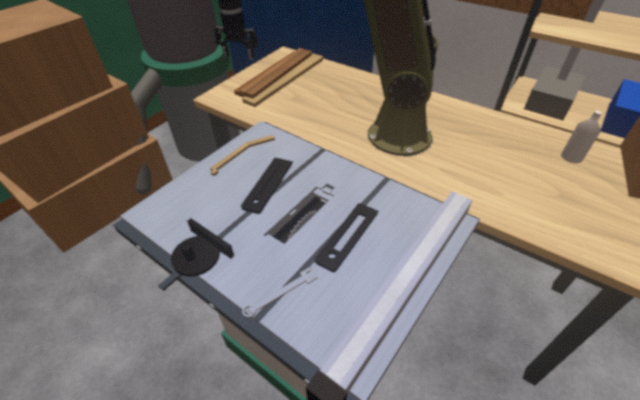

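The top view shows the narrow-slot insert at about (391,239), its hole at (383,208) and its tongue end near (401,284). The throat runs (333,180)–(330,265), with the lugs at the bottom near (330,268). The wide insert is at (272,224). The scene view agrees. Next I'll get coarse poses, then a wrist close-up.

```bash
cat > h.py <<'E'
import numpy as np, cv2
from plant import robot, eoat, solver, eyes
from scipy.spatial.transform import Rotation as Ro
def ray_top(c,u,v):
    d=np.array([(u-c["cx"])/c["fx"],(v-c["cy"])/c["fy"],1.]); R=c["R"]
    return -R.T@c["t"], R.T@d
def wrist_rays(c,uv):
    uv=np.atleast_2d(uv).astype(float)
    x=(uv[:,0]-c["cx"])/c["fx"]; y=(uv[:,1]-c["cy"])/c["fy"]; r=np.hypot(x,y)+1e-12
    return np.c_[np.sin(r)*x/r,np.sin(r)*y/r,np.cos(r)]
def wrist_world(c,uv,pose,z):
    """pixels -> world points on plane z"""
    p,R=pose; T=c["T_tool_cam"]; o=R@T[:3,3]+p
    d=wrist_rays(c,uv)@(R@T[:3,:3]).T
    return o+d*((z-o[2])/d[:,2])[:,None]
def rectify(c,pose,z,x0,x1,y0,y1,s=2000):
    """overhead picture of plane z: rows down = -x, cols right = -y, s px per m"""
    H,W=int((x1-x0)*s),int((y1-y0)*s)
    u,v=np.meshgrid(np.arange(W),np.arange(H))
    P=np.stack([x1-v/s,y1-u/s,np.full(u.shape,z)],-1).reshape(-1,3)
    p,R=pose; T=c["T_tool_cam"]; q=((P-p)@R-T[:3,3])@T[:3,:3]
    th=np.arctan2(np.hypot(q[:,0],q[:,1]),q[:,2]); ph=np.arctan2(q[:,1],q[:,0])
    mx=(c["cx"]+c["fx"]*th*np.cos(ph)).reshape(H,W).astype(np.float32); my=(c["cy"]+c["fy"]*th*np.sin(ph)).reshape(H,W).astype(np.float32)
    return cv2.remap(c["frame"],mx,my,cv2.INTER_CUBIC)
def shot(name):
    s=robot.sense(); c=eyes.camera("wrist"); pose=(np.array(s["ee_pos"]),np.array(s["tcp_rot"]))
    np.savez(name+".npz",p=pose[0],Rt=pose[1],**c); return c,pose
def load(name):
    d=dict(np.load(name+".npz")); return d,(d["p"],d["Rt"])
E
python3 - <<'E'
from h import *
c=dict(np.load("top.npz")); D=c["range_z"]
def P(u,v):
    o,d=ray_top(c,u,v); z=np.median(D[v-1:v+2,u-1:u+2]); return o+d*z
pts=np.array([P(u,v) for u in range(215,480,10) for v in range(110,325,8)])
m=(abs(pts[:,2]-np.median(pts[:,2]))<.004);q=pts[m]
A=np.c_[q[:,:2],np.ones(len(q))];k=np.linalg.lstsq(A,q[:,2],rcond=None)[0];print("plane",k,len(q),np.std(A@k-q[:,2]))
for n,u,v in [("hole",383,208),("tongue",402,284),("th_top",334,180),("th_bot",330,262),("gauge",384,140),("fence",205,220),("wide",272,224),("insert mid",388,225)]: print(n,P(u,v).round(4))
w=eyes.camera("wrist"); print(w["fx"],w["cx"],w["cy"],w["T_tool_cam"])
E
```

```text
plane [ 0.00066446 -0.00105981  0.04311921] 582 0.0009634702285091223
hole [ 0.594  -0.1846  0.0439]
tongue [ 0.3941 -0.2314  0.0493]
th_top [ 0.671  -0.0535  0.0309]
th_bot [ 0.4489 -0.0442  0.029 ]
gauge [ 0.7692 -0.1814  0.087 ]
fence [0.5512 0.2789 0.0877]
wide [0.5471 0.1115 0.0437]
insert mid [ 0.5478 -0.1961  0.0515]
309.70691628693146 319.8653959834433 195.6846730246819 [[ 1.35739359e-04 -9.63437756e-01 -2.67932216e-01  6.76751424e-02]
 [ 9.99999955e-01  5.90072762e-05  2.94438333e-04  4.79645207e-04]
 [-2.67863057e-04 -2.67932244e-01  9.63437720e-01 -1.44351870e-01]
 [ 0.00000000e+00  0.00000000e+00  0.00000000e+00  1.00000000e+00]]
```

Run:
```python
from h import *
R=np.diag([1.,-1,-1]); R2=np.diag([-1.,1,-1])
for r in (R,R2): print(solver.solve_ik([.50,-.2,.2],r))
robot.move_to([.50,-.20,.19],R); robot.dwell(.3)
c,pose=shot("wi"); print(pose[0])
robot.move_linear([.56,-.05,.19]); robot.dwell(.3)
c2,pose2=shot("wt"); print(pose2[0],robot.sense()["time_s"],robot.sense()["contact_force"])
a=rectify(c,pose,.0565,.35,.65,-.30,-.12); b=rectify(c2,pose2,.0434,.38,.71,-.11,.01)
cv2.imwrite("pics/ri.png",a[:,:,::-1]); cv2.imwrite("pics/rt.png",b[:,:,::-1])
```

```text
[-21.80140949  12.22239372 -14.36523543  63.41237085   0.
 158.19859051]
[-21.80140949  12.22239372 -14.36523543  63.41237085   0.
 -21.80140949]
[ 0.49987647 -0.20053051  0.19001665]
[ 0.55988513 -0.0504865   0.19005236] 3.7667 [-0.33103591  0.08335183 -0.24428031]
```

View pics/ri.png

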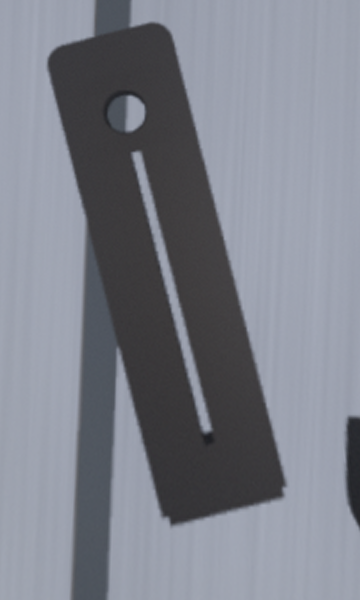

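View pics/rt.png

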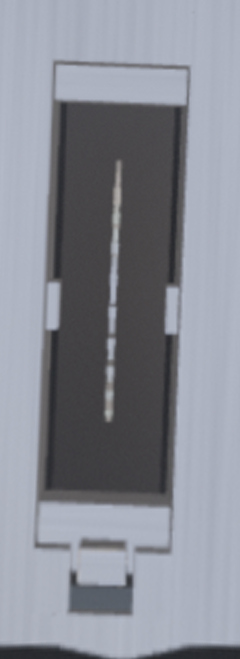

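The rectified insert has its hole at (126,112), shoulder jogs at (163,517) and (285,487), and about +14° yaw. The throat's end wall runs (55,62)–(189,67), with lug edges at row ~547 and yaw about -2°. Both sizes fit the given dimensions. I'll take the same two shots with the hand turned by 180°, to cancel the calibration offset, and fit the edges.

```bash
cat >> h.py <<'E'
S=2000
def edge(img,a,b,half=8,n=60):
    """fit the strongest edge line near segment a-b (px); returns point, dir, rms"""
    g=cv2.GaussianBlur(cv2.cvtColor(img,cv2.COLOR_RGB2GRAY).astype(np.float32),(0,0),1.2)
    a,b=np.array(a,float),np.array(b,float); d=(b-a)/np.linalg.norm(b-a); nrm=np.array([-d[1],d[0]])
    o=np.arange(-half,half+.01,.25); pts=[]
    for f in np.linspace(0,1,n):
        q=a+(b-a)*f+o[:,None]*nrm
        pr=cv2.remap(g,q[None,:,0].astype(np.float32),q[None,:,1].astype(np.float32),cv2.INTER_CUBIC)[0]
        gr=abs(np.gradient(pr)); k=gr.argmax()
        if gr[k]>1: pts.append(q[k])
    pts=np.array(pts,np.float32)
    l=cv2.fitLine(pts,cv2.DIST_HUBER,0,.01,.01).ravel(); p,dd=l[2:],l[:2]
    r=np.median(abs((pts-p)@np.array([-dd[1],dd[0]])))
    return p,dd,r
def meet(l,m):
    t=np.linalg.solve(np.c_[l[1],-m[1]],m[0]-l[0]); return l[0]+t[0]*l[1]
E
cat > fit.py <<'E'
from h import *
ZT=.0434
def px2w(p,x1,y1): return np.array([x1-p[1]/S,y1-p[0]/S])
def fit_insert(n):
    c,pose=load(n); a=rectify(c,pose,ZT+.013,.35,.65,-.30,-.12)
    L=edge(a,(60,110),(155,485)); Rr=edge(a,(182,75),(278,460)); E=edge(a,(68,43),(148,24))
    A,B=px2w(meet(L,E),.65,-.12),px2w(meet(Rr,E),.65,-.12)
    d=L[1]/np.sign(L[1][1])+Rr[1]/np.sign(Rr[1][1]); d/=np.linalg.norm(d); ux=np.array([d[1],d[0]]) # px down -> -x,-y(right)
    ux=np.array([d[1],d[0]]); yaw=np.arctan2(d[0],d[1])
    m=(A+B)/2; ctr=m-.125*np.array([np.cos(yaw),np.sin(yaw)])
    print(n,"insert",ctr.round(5),"yaw",np.degrees(yaw).round(3),"w",np.linalg.norm(A-B).round(5),"rms",L[2],Rr[2],E[2])
    return ctr,yaw
def fit_throat(n):
    c,pose=load(n); a=rectify(c,pose,ZT,.38,.71,-.11,.01)
    L=edge(a,(54,100),(38,490),6); Rr=edge(a,(188,100),(172,490),6); E=edge(a,(65,62),(180,66),6)
    G1=edge(a,(42,546),(68,547),5); G2=edge(a,(140,550),(165,551),5)
    A,B=px2w(meet(L,E),.71,.01),px2w(meet(Rr,E),.71,.01)
    C,D=px2w(meet(L,G1),.71,.01),px2w(meet(Rr,G2),.71,.01)
    d=L[1]/np.sign(L[1][1])+Rr[1]/np.sign(Rr[1][1]); d/=np.linalg.norm(d); yaw=np.arctan2(d[0],d[1])
    u=np.array([np.cos(yaw),np.sin(yaw)]); m=(A+B)/2; g=(C+D)/2; ctr=(m-.125*u+g+.1175*u)/2
    print(n,"throat",ctr.round(5),"yaw",np.degrees(yaw).round(3),"w",np.linalg.norm(A-B).round(5),np.linalg.norm(C-D).round(5),"len",((m-g)@u).round(5),"rms",L[2],Rr[2],E[2],G1[2],G2[2])
    return ctr,yaw
if __name__=="__main__":
    import sys
    for n in ("wi","wi2"): fit_insert(n)
    for n in ("wt","wt2"): fit_throat(n)
E
python3 - <<'E'
from h import *
R2=np.diag([-1.,1,-1])
robot.move_to([.56,-.05,.19],R2); robot.dwell(.3); c,p=shot("wt2")
cv2.imwrite("pics/rt2.png",rectify(c,p,.0434,.38,.71,-.11,.01)[:,:,::-1])
robot.move_linear([.50,-.20,.19]); robot.dwell(.3); c,p=shot("wi2"); print(robot.sense()["time_s"])
E
python3 fit.py
```

```text
8.3417
wi insert [ 0.51206 -0.20323] yaw 14.311 w 0.06434 rms 0.2999061 0.26540428 0.26388693
wi2 insert [ 0.51312 -0.20323] yaw 14.317 w 0.06403 rms 0.27763158 0.25310588 0.29816347
wt throat [ 0.5522  -0.04572] yaw -2.318 w 0.06806 0.06856 len 0.24208 rms 0.2749457 0.31409043 1.140497 0.30427763 1.2072898
wt2 throat [ 0.5546  -0.04574] yaw -2.281 w 0.06828 0.0681 len 0.24257 rms 0.28985322 0.30711496 0.25986856 0.37689596 0.07397334
```

View pics/rt2.png

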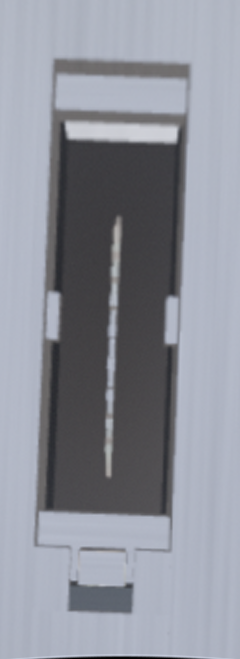

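The reversed view matches: lug edges at row ~547, and the throat length fits to 0.1 mm. The averaged poses are insert (0.5126, -0.2032, 14.31°) and throat (0.554, -0.0457, -2.3°). Next I'll touch the table for its height and grasp high on the sides at insert x = +60.

```bash
cat >> h.py <<'E'
IC,IY=np.array([.5126,-.2032]),np.radians(14.31)
TC,TY=np.array([.554,-.0457]),np.radians(-2.30)
F=np.diag([-1.,1,-1])
def rz(a): return Ro.from_euler("z",a).as_matrix()
def st(t=""):
    s=robot.sense(); print(t,"t",round(s["time_s"],2),"p",s["ee_pos"].round(4),"F",s["contact_force"].round(2),"M",s["moment"].round(2),"w",round(s["gripper_width"],3),"ff",round(s["finger_force"],1)); return s
E
python3 - <<'E'
from h import *
R=rz(IY)@F; g=IC+.060*np.array([np.cos(IY),np.sin(IY)])
eoat.gripper_to(1.0,squeeze=100)
robot.move_to([*g,.10],R)
robot.move_linear([*g,.045],max_speed=.08); st("above")
h=robot.move_linear([*g,.022],max_speed=.012,force_limit=3); s=st(h)
E
```

```text
above t 9.93 p [ 0.571  -0.1885  0.0453] F [-0.23  0.14 -0.7 ] M [ 0.04 -0.01 -0.03] w 0.999 ff 0.0
True t 11.1 p [ 0.5707 -0.1884  0.0308] F [0.03 0.05 4.25] M [ 0.01  0.14 -0.01] w 1.0 ff 2.4
```

Run:
```python
from h import *
p=robot.sense()["ee_pos"]; p[2]=.0433
robot.move_linear(p,max_speed=.05); st()
eoat.gripper_to(0.6,squeeze=100); st("grip")
robot.move_linear(p+[0,0,.05],max_speed=.06); robot.dwell(.2); st("lift")
c,pose=shot("wg"); cv2.imwrite("pics/wg.png",c["frame"][:,:,::-1])
c=eyes.camera("scene"); cv2.imwrite("pics/sg.png",cv2.resize(c["frame"][130:280,180:400,::-1],None,fx=3.5,fy=3.5,interpolation=cv2.INTER_CUBIC))
t=eyes.camera("top"); np.savez("topg.npz",**t)
```

```text
t 11.52 p [ 0.571  -0.1885  0.0437] F [-0.11 -0.32  0.26] M [-0.03  0.04  0.09] w 1.001 ff 0.0
grip t 11.88 p [ 0.5708 -0.1884  0.0441] F [-1.64  0.88  7.66] M [0.27 0.5  0.04] w 0.714 ff 108.5
lift t 13.06 p [ 0.5704 -0.1882  0.0928] F [-0.37  0.04 -1.51] M [ 0.03 -0.1   0.01] w 0.713 ff 108.2
```

View pics/sg.png

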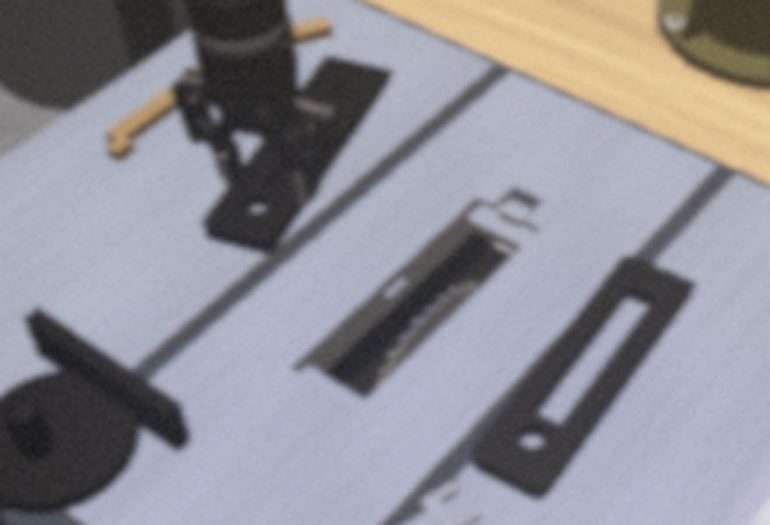

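View pics/wg.png

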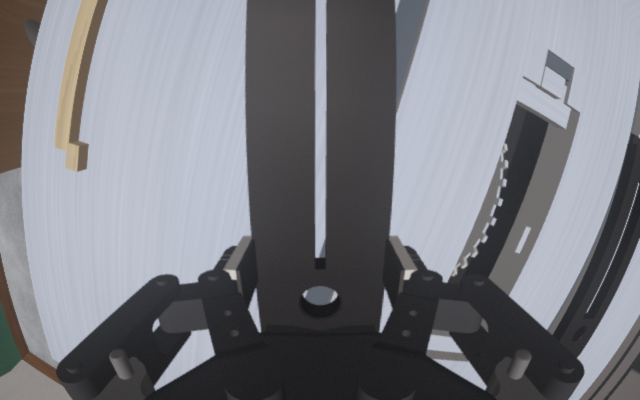

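The insert is held squarely, with its hole at (320,297) and the pads at (240,265) and (402,265). I'll measure the plate plane in the tool frame from the wrist depth.

Run:
```python
from h import *
c,pose=load("wg"); D=c["range_z"]
uv=np.array([(u,v) for u in list(range(265,305,4))+list(range(338,380,4)) for v in range(10,285,6)])
d=wrist_rays(c,uv); z=D[uv[:,1],uv[:,0]]; T=c["T_tool_cam"]
P=(d/d[:,2:]*z[:,None])@T[:3,:3].T+T[:3,3]
m=z>0; P=P[m]; print(len(P),P.min(0).round(3),P.max(0).round(3))
A=np.c_[P[:,:2],np.ones(len(P))]; w=np.ones(len(P),bool)
for _ in range(4):
    k=np.linalg.lstsq(A[w],P[w,2],rcond=None)[0]; r=P[:,2]-A@k; w=abs(r)<max(.002,2*np.std(r[w]))
print(k,w.sum(),np.std(r[w]),"tilt deg",np.degrees(np.arctan(k[:2])))
# hole centre: px (320,297) on that plane
for q in [(320,297),(320,261)]:
    d=wrist_rays(c,q)[0]; n=np.array([k[0],k[1],-1]); a=T[:3,:3]@d; o=T[:3,3]; s=-(n@o+k[2])/(n@a); print(q,(o+s*a).round(4))
```

```text
960 [-0.011 -0.027 -0.016] [ 0.113  0.028 -0.012]
[ 0.01149043  0.00162081 -0.01456673] 960 0.0005999122048634894 tilt deg [0.65832399 0.09286541]
(320, 297) [-0.0204 -0.0004 -0.0148]
(320, 261) [-0.0001 -0.0005 -0.0146]
```

The grip is at insert x ≈ 60 once the hole-wall parallax is allowed for, and tilt in the hand is under 0.7°. Now I'll carry it over with a 5° tilt and set the tongue down in front of the lugs.

```bash
cat >> h.py <<'E'
ZT=.0438
def pose_ins(xt,zt,th,gx,gz=.0003,dy=0.):
    """TCP pose so that the tongue's lower tip is at saw (xt,0,zt) with tilt th (deg), grip at insert (gx,0,gz)"""
    Ri=rz(TY)@Ro.from_euler("y",-th,degrees=True).as_matrix()
    tip=np.r_[TC,ZT]+rz(TY)@np.array([xt,dy,zt])
    return tip+Ri@np.array([gx+.125,0,gz]), Ri@F
def tip_saw(gx,gz=.0003):
    s=robot.sense(); R=s["tcp_rot"]@F.T; t=s["ee_pos"]-R@np.array([gx+.125,0,gz])
    return (rz(TY).T@(t-np.r_[TC,ZT])).round(4), np.degrees(np.arcsin(R[2,0])).round(2)
E
python3 - <<'E'
from h import *
p,R=pose_ins(-.106,.045,5,.06); robot.move_linear(p,R,max_speed=.12); 
p,R=pose_ins(-.106,.005,5,.06); robot.move_linear(p,R,max_speed=.06); robot.dwell(.2); st("hover")
p,R=pose_ins(-.106,-.0165,5,.06); h=robot.move_linear(p,R,max_speed=.012,force_limit=1.5); st(h); print(tip_saw(.06))
c,pose=shot("wp"); cv2.imwrite("pics/wp.png",c["frame"][:,:,::-1])
E
```

```text
hover t 15.65 p [ 0.6327 -0.0489  0.0658] F [-0.13 -0.84 -1.91] M [ 0.08  0.05 -0.03] w 0.714 ff 108.2
True t 17.14 p [ 0.632  -0.0488  0.0448] F [ 0.85 -0.03 -1.17] M [0.01 0.06 0.01] w 0.711 ff 108.3
(array([-0.1062,  0.    , -0.0153]), np.float64(4.97))
```

View pics/wp.png

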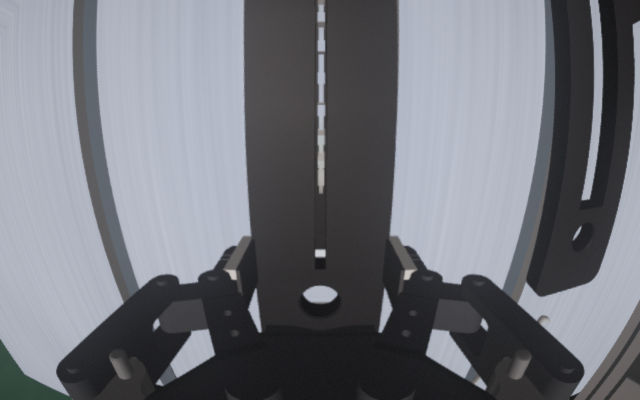

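The wrist view shows the plate centred over the throat, the hole at (320,298) and the slot over the throat. The tongue has touched the ledge, turning slightly in the pads. Next I slide it under the lugs towards the plunger, feeling for contact.

Run:
```python
from h import *
p,R=pose_ins(-.1062,-.0148,5,.06); robot.move_linear(p,R,max_speed=.01); st("pre")
p,R=pose_ins(-.127,-.0148,5,.06); h=robot.move_linear(p,R,max_speed=.012,force_limit=3.5); st(h); print(tip_saw(.06))
c,pose=shot("wq")
```

```text
pre t 17.48 p [ 0.6316 -0.0488  0.0452] F [-0.33  0.09 -0.46] M [0.05 0.3  0.04] w 0.714 ff 108.3
True t 18.64 p [ 0.618  -0.0482  0.0456] F [ 2.4  -0.13 -1.31] M [-0.02 -0.2   0.01] w 0.712 ff 108.3
(array([-0.1202,  0.    , -0.015 ]), np.float64(5.1))
```

Run:
```python
from h import *
p,R=pose_ins(-.1225,-.0148,5,.06); h=robot.move_linear(p,R,max_speed=.01,force_limit=9); robot.dwell(.15); st(("push",h)); print(tip_saw(.06))
p,R=pose_ins(-.1190,-.0148,5,.06); robot.move_linear(p,R,max_speed=.01); robot.dwell(.15); st("back")
p,R=pose_ins(-.1190,-.0140,2.9,.06); h=robot.move_linear(p,R,max_speed=.01,force_limit=2.5); st(("tilt",h)); print(tip_saw(.06))
```

```text
('push', False) t 19.18 p [ 0.6168 -0.0482  0.0459] F [ 5.83  0.5  -0.17] M [-0.   -0.92 -0.02] w 0.71 ff 108.3
(array([-0.1214,  0.    , -0.0147]), np.float64(5.11))
back t 19.82 p [ 0.6187 -0.0483  0.0451] F [ 1.39  0.4  -0.19] M [ 0.03 -0.01  0.06] w 0.709 ff 108.3
('tilt', True) t 20.31 p [ 0.6193 -0.0483  0.0408] F [-1.51  0.16  5.86] M [ 0.05  0.3  -0.08] w 0.712 ff 109.0
(array([-0.1193,  0.    , -0.014 ]), np.float64(3.32))
```

Run:
```python
from h import *
s=robot.sense(); robot.move_linear(s["ee_pos"]+[0,0,.0008],max_speed=.01); st("relax")
eoat.gripper_to(1.0); st("open")
p,R=pose_ins(-.119,.030,3,.10); robot.move_linear(p,R,max_speed=.08); robot.dwell(.2)
c,pose=shot("wr"); cv2.imwrite("pics/wr.png",c["frame"][:,:,::-1]); st()
D=c["range_z"]; uv=np.array([(u,v) for u in list(range(285,312,4))+list(range(332,360,4)) for v in range(20,265,6)])
d=wrist_rays(c,uv); z=D[uv[:,1],uv[:,0]]; T=c["T_tool_cam"]
P=((d/d[:,2:]*z[:,None])@T[:3,:3].T+T[:3,3])@pose[1].T+pose[0]; P=(P-np.r_[TC,ZT])@rz(TY)
k=np.polyfit(P[:,0],P[:,2],1); print("plate slope deg",np.degrees(np.arctan(k[0])),"z at x=+125, -110:",np.polyval(k,[.125,-.110]),P[:,0].min(),P[:,0].max())
```

```text
relax t 20.62 p [ 0.6194 -0.0483  0.0415] F [ 1.4   0.49 -1.91] M [ 0.01 -0.18 -0.  ] w 0.712 ff 108.3
open t 20.99 p [ 0.6191 -0.0483  0.0416] F [-0.09  0.18  0.71] M [ 0.02  0.11 -0.03] w 0.999 ff 0.0
 t 22.14 p [ 0.6591 -0.05    0.0855] F [ 0.52 -1.05 -0.29] M [0.01 0.1  0.  ] w 0.998 ff 0.0
plate slope deg -0.16495196384097768 z at x=+125, -110: [0.01032385 0.01100041] -0.014179371575931514 0.12881022580303683
```

View pics/wr.png

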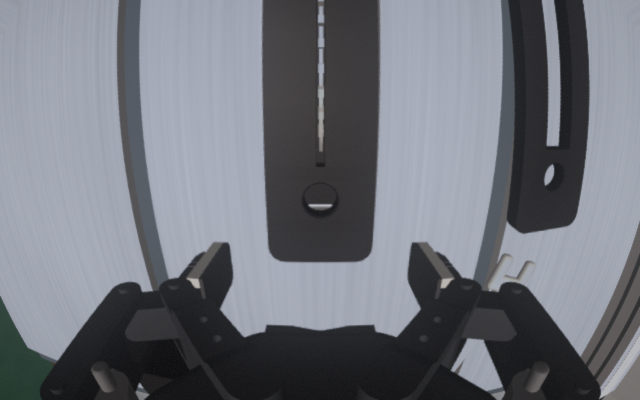

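The plate is released and centred, with its hole at (320,200) and its end at row 261. I'll check its slope against the table measured in the same depth image.

Run:
```python
from h import *
def slope(name,us,v0,v1):
    c,pose=load(name); D=c["range_z"]; uv=np.array([(u,v) for u in us for v in range(v0,v1,5)])
    d=wrist_rays(c,uv); z=D[uv[:,1],uv[:,0]]; m=z>0; T=c["T_tool_cam"]
    P=((d/d[:,2:]*z[:,None])[m]@T[:3,:3].T+T[:3,3])@pose[1].T+pose[0]; P=(P-np.r_[TC,ZT])@rz(TY)
    k=np.polyfit(P[:,0],P[:,2],1); print(name,us[0],"slope",np.degrees(np.arctan(k[0])).round(2),"x",P[:,0].min().round(3),P[:,0].max().round(3),"z at .1,0",np.polyval(k,[.1,0]).round(4), "bins",[(round(b,2),P[(abs(P[:,0]-b)<.012),2].mean().round(4)) for b in np.arange(0,.13,.025)])
slope("wr",list(range(285,312,4))+list(range(332,360,4)),20,255)
slope("wr",list(range(170,240,6)),20,200); slope("wr",list(range(400,470,6)),20,200)
slope("wq",list(range(270,305,4))+list(range(335,372,4)),10,255); slope("wq",list(range(170,235,6)),10,150)
```

```text
wr 285 slope -0.04 x -0.014 0.127 z at .1,0 [0.0097 0.0098] bins [(np.float64(0.0), np.float64(0.0083)), (np.float64(0.02), np.float64(0.0096)), (np.float64(0.05), np.float64(0.0109)), (np.float64(0.08), np.float64(0.0122)), (np.float64(0.1), np.float64(0.0116)), (np.float64(0.12), np.float64(0.0015))]
wr 170 slope 0.07 x -0.024 0.09 z at .1,0 [0.002  0.0019] bins [(np.float64(0.0), np.float64(0.0019)), (np.float64(0.02), np.float64(0.0019)), (np.float64(0.05), np.float64(0.002)), (np.float64(0.08), np.float64(0.002)), (np.float64(0.1), np.float64(0.0017)), (np.float64(0.12), np.float64(nan))]
wr 400 slope 0.09 x -0.023 0.09 z at .1,0 [0.002  0.0018] bins [(np.float64(0.0), np.float64(0.0018)), (np.float64(0.02), np.float64(0.0018)), (np.float64(0.05), np.float64(0.0019)), (np.float64(0.08), np.float64(0.002)), (np.float64(0.1), np.float64(0.0019)), (np.float64(0.12), np.float64(nan))]
wq 270 slope 4.52 x -0.049 0.058 z at .1,0 [0.0193 0.0114] bins [(np.float64(0.0), np.float64(0.0114)), (np.float64(0.02), np.float64(0.0133)), (np.float64(0.05), np.float64(0.0153)), (np.float64(0.08), np.float64(nan)), (np.float64(0.1), np.float64(nan)), (np.float64(0.12), np.float64(nan))]
wq 170 slope 0.2 x -0.057 0.011 z at .1,0 [0.0023 0.002 ] bins [(np.float64(0.0), np.float64(0.002)), (np.float64(0.02), np.float64(nan)), (np.float64(0.05), np.float64(nan)), (np.float64(0.08), np.float64(nan)), (np.float64(0.1), np.float64(nan)), (np.float64(0.12), np.float64(nan))]<stdin>:6: RuntimeWarning: Mean of empty slice.
  ret = ret.dtype.type(ret / rcount)
```

Run:
```python
from h import *
c,pose=load("wr")
W=wrist_world(c,[(320,261),(290,261),(350,261),(320,187),(320,214)],pose,ZT+.0135+.0019)
print((W-np.r_[TC,ZT])@rz(TY))
a=rectify(c,pose,ZT+.0154,.56,.72,-.11,.01,2000); print([(v, a[v,120].mean().round(0)) for v in range(20,90,6)])
D=c["range_z"]; print([(v,D[v,290].round(4)) for v in range(215,275,6)])
```

```text
[[ 0.12862592 -0.00042336  0.0154    ]
 [ 0.12877838 -0.01911654  0.0154    ]
 [ 0.12876881  0.01827021  0.0154    ]
 [ 0.08071384 -0.00043749  0.0154    ]
 [ 0.09706951 -0.00043302  0.0154    ]]
[(20, np.float64(174.0)), (26, np.float64(174.0)), (32, np.float64(174.0)), (38, np.float64(173.0)), (44, np.float64(174.0)), (50, np.float64(174.0)), (56, np.float64(175.0)), (62, np.float64(174.0)), (68, np.float64(175.0)), (74, np.float64(111.0)), (80, np.float64(53.0)), (86, np.float64(55.0))]
[(215, np.float32(0.1826)), (221, np.float32(0.1831)), (227, np.float32(0.1828)), (233, np.float32(0.1842)), (239, np.float32(0.1857)), (245, np.float32(0.1869)), (251, np.float32(0.1885)), (257, np.float32(0.1886)), (263, np.float32(0.2045)), (269, np.float32(0.2071))]
```

The plate rests as intended: 3.0° slope, tongue under the lugs, its end lying 4–5 mm past the wall on the table edge, lateral error under 0.5 mm. Now I regrip at the hole end, high on the sides, and push back by force steps.

```bash
cat >> h.py <<'E'
U=rz(TY)@np.array([1.,0,0])
def fx(n=4):
    f=[]
    for _ in range(n): robot.dwell(.03); f.append(robot.sense()["contact_force"])
    f=np.mean(f,0); return f@U, f[2]
GX,GZ=.104,.0015
E
python3 - <<'E'
from h import *
p,R=pose_ins(-.120,-.013,3.0,GX,GZ); robot.move_linear(p,R,max_speed=.06,force_limit=4); st("down")
eoat.gripper_to(0.6,squeeze=90); st("grip"); print(tip_saw(GX,GZ)); 
p,R=pose_ins(-.120,-.0128,3.4,GX,GZ); robot.move_linear(p,R,max_speed=.02); f0=fx(); print("f0",f0); x=-.120
for i in range(16):
    x-=.0007; p,R=pose_ins(x,-.0128,3.4,GX,GZ); robot.move_linear(p,R,max_speed=.01); f=fx(3)
    print(round(x,4),tip_saw(GX,GZ),np.round(f,1))
    if f[0]>10.8: break
st()
E
```

```text
down t 22.98 p [ 0.6628 -0.0501  0.0445] F [-0.12  0.43 -0.06] M [0.03 0.02 0.01] w 1.0 ff 0.0
grip t 23.35 p [ 0.6632 -0.0501  0.0459] F [-2.41 -0.1   6.99] M [0.05 0.53 0.02] w 0.709 ff 95.5
(array([-0.1193, -0.    , -0.0117]), np.float64(3.1))
f0 (np.float64(1.2446565830945424), np.float64(-0.6047405854883967))
-0.1207 (array([-0.1204,  0.    , -0.0129]), np.float64(3.42)) [ 2.7 -0.8]
-0.1214 (array([-0.121 , -0.    , -0.0128]), np.float64(3.44)) [ 3.8 -0.6]
-0.1221 (array([-0.1217, -0.    , -0.0128]), np.float64(3.44)) [ 5.4 -0.2]
-0.1228 (array([-0.1224, -0.    , -0.0128]), np.float64(3.45)) [ 4.9 -0.4]
-0.1235 (array([-0.1228, -0.    , -0.0128]), np.float64(3.48)) [5.9 0.3]
-0.1242 (array([-0.1232,  0.    , -0.0128]), np.float64(3.51)) [ 6.3 -0.2]
-0.1249 (array([-0.1235,  0.    , -0.0127]), np.float64(3.55)) [ 6.7 -0.3]
-0.1256 (array([-0.1239, -0.    , -0.0127]), np.float64(3.57)) [ 7.2 -0.1]
-0.1263 (array([-0.1242, -0.    , -0.0127]), np.float64(3.61)) [8.3 0.3]
-0.127 (array([-0.1246, -0.    , -0.0127]), np.float64(3.65)) [8.1 0.4]
-0.1277 (array([-0.125 , -0.    , -0.0126]), np.float64(3.68)) [ 9.4 -0. ]
-0.1284 (array([-0.1253, -0.    , -0.0126]), np.float64(3.72)) [9.4 0.1]
-0.1291 (array([-0.1257, -0.    , -0.0126]), np.float64(3.75)) [ 9.9 -0.2]
-0.1298 (array([-0.126 , -0.    , -0.0126]), np.float64(3.78)) [11.2  0.6]
 t 28.63 p [ 0.6563 -0.0498  0.0478] F [11.04 -0.64  0.68] M [-0.01 -2.14 -0.04] w 0.707 ff 97.0
```

Run:
```python
from h import *
for th in (2.8,2.2,1.8):
    p,R=pose_ins(-.1300,-.0128,th,GX,GZ); h=robot.move_linear(p,R,max_speed=.012,force_limit=6); print(th,h,tip_saw(GX,GZ),np.round(fx(3),1))
    if h: break
st()
c,pose=shot("ws"); cv2.imwrite("pics/ws.png",c["frame"][:,:,::-1])
```

```text
2.8 False (array([-0.126 , -0.    , -0.0127]), np.float64(3.2)) [10.7 -0.2]
2.2 False (array([-0.126 , -0.    , -0.0127]), np.float64(2.59)) [11.2 -0.1]
1.8 False (array([-1.261e-01, -1.000e-04, -1.280e-02]), np.float64(2.19)) [11.2 -0.1]
 t 29.92 p [ 0.6566 -0.0498  0.0414] F [11.16 -0.14  0.43] M [-0.05 -2.33 -0.01] w 0.709 ff 97.1
```

View pics/ws.png

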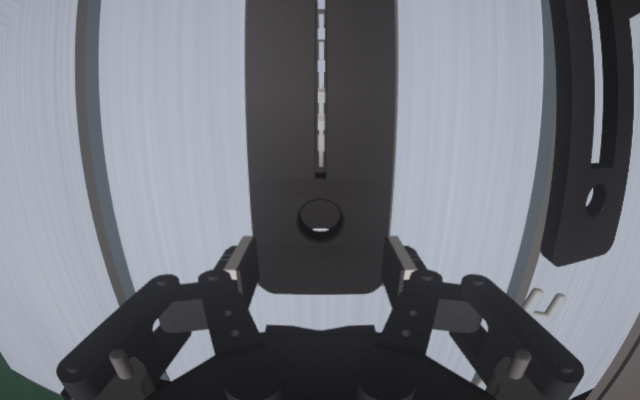

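Run:
```python
from h import *
p,R=pose_ins(-.1300,-.0128,1.5,GX,GZ); h=robot.move_linear(p,R,max_speed=.01,force_limit=5); print(h,tip_saw(GX,GZ),np.round(fx(3),1))
for x in np.arange(-.1290,-.1225,.001):
    p,R=pose_ins(x,-.0128,1.5,GX,GZ); robot.move_linear(p,R,max_speed=.015); f=fx(2); print(round(x,4),tip_saw(GX,GZ),np.round(f,1))
    if f[0]<1: break
st()
```

```text
False (array([-0.1261, -0.    , -0.0128]), np.float64(1.9)) [11.2 -0.6]
-0.129 (array([-0.1256, -0.    , -0.0128]), np.float64(1.85)) [11.1 -0.8]
-0.128 (array([-0.1254, -0.    , -0.0127]), np.float64(1.77)) [7.7 0.1]
-0.127 (array([-0.1254,  0.    , -0.0126]), np.float64(1.67)) [6.7 1.7]
-0.126 (array([-0.1254, -0.    , -0.0124]), np.float64(1.57)) [3.6 5.4]
-0.125 (array([-0.1254,  0.    , -0.0121]), np.float64(1.48)) [1.1 7. ]
-0.124 (array([-0.1254,  0.    , -0.0117]), np.float64(1.39)) [-1.6 11.3]
 t 32.23 p [ 0.6575 -0.0498  0.0391] F [-1.67  0.93 11.01] M [ 0.05  0.47 -0.  ] w 0.706 ff 101.4
```

Run:
```python
from h import *
eoat.gripper_to(1.0); st("open")
s=robot.sense(); robot.move_linear(s["ee_pos"]+[0,0,.05],max_speed=.12)
eoat.gripper_to(0.0,squeeze=40)
b=np.r_[TC,ZT]; R=rz(TY)@F; at=lambda z: b+rz(TY)@np.array([.108,0,z])
robot.move_linear(at(.03),R,max_speed=.1); robot.dwell(.1); st("over")
h=robot.move_linear(at(-.001),R,max_speed=.015,force_limit=2.5); s=st(h); z=s["ee_pos"][2]-ZT; print("touch z",z.round(4))
for i in range(30):
    z-=.0006; robot.move_linear(at(z),R,max_speed=.012); f=fx(2)[1]; za=robot.sense()["ee_pos"][2]-ZT
    print(round(z,4),za.round(4),round(f,1))
    if f>19: break
```

```text
open t 32.61 p [ 0.6579 -0.0499  0.0378] F [0.45 0.21 0.24] M [ 0.04 -0.01  0.02] w 1.002 ff 0.0
over t 34.33 p [ 0.6618 -0.05    0.0739] F [ 0.05 -1.26 -0.2 ] M [-0.02  0.02  0.01] w 0.001 ff 0.0
True t 35.77 p [ 0.6619 -0.05    0.0495] F [ 0.76 -0.14  3.07] M [-0.01 -0.2   0.02] w 0.002 ff 1.3
touch z 0.0057
0.0051 0.0055 5.2
0.0045 0.0048 5.5
0.0039 0.0042 5.2
0.0033 0.0035 4.4
0.0027 0.0028 4.9
0.0021 0.0021 4.3
0.0015 0.0014 4.1
0.0009 0.0008 2.6
0.0003 0.0003 2.9
-0.0003 0.0002 7.3
-0.0009 0.0002 10.2
-0.0015 0.0002 14.0
-0.0021 0.0002 18.2
-0.0027 0.0002 22.1
```

It slid down at about 5 N and bottomed firmly at table height (+0.2 mm, within the calibration). I'll retreat and check.

Run:
```python
from h import *
s=robot.sense(); robot.move_linear(s["ee_pos"]+[0,0,.004],max_speed=.02); robot.move_linear([.56,-.05,.19],F,max_speed=.15); robot.dwell(.3)
c,pose=shot("wf"); st()
a=rectify(c,pose,ZT,.38,.71,-.12,.02); cv2.imwrite("pics/rf.png",a[:,:,::-1])
D=c["range_z"]; q=c["T_tool_cam"]
def zs(X):
    W=np.r_[TC,ZT]+rz(TY)@np.array([*X,0]); v=((W-pose[0])@pose[1]-q[:3,3])@q[:3,:3]
    th=np.arctan2(np.hypot(v[0],v[1]),v[2]); ph=np.arctan2(v[1],v[0]); u=int(c["cx"]+c["fx"]*th*np.cos(ph)); w=int(c["cy"]+c["fy"]*th*np.sin(ph))
    d=wrist_rays(c,(u,w))[0]; P=pose[1]@(q[:3,:3]@(d/d[2]*np.median(D[w-2:w+3,u-2:u+3]))+q[:3,3])+pose[0]; return round((P[2]-ZT)*1000,1)
for X in [(.11,.01),(.11,-.02),(.11,.05),(.11,-.05),(.14,0),(0,.02),(0,-.02),(0,.05),(-.1,.02),(-.1,-.02),(-.1,.05),(-.1,-.05)]: print(X,zs(X))
```

```text
t 42.37 p [ 0.56   -0.05    0.1896] F [-0.66 -0.26 -0.93] M [-0.02 -0.02 -0.  ] w -0.001 ff 0.0
(0.11, 0.01) 195.4
(0.11, -0.02) 195.0
(0.11, 0.05) 2.5
(0.11, -0.05) 1.8
(0.14, 0) 184.6
(0, 0.02) 2.1
(0, -0.02) 1.9
(0, 0.05) 1.7
(-0.1, 0.02) 1.6
(-0.1, -0.02) 2.0
(-0.1, 0.05) 2.1
(-0.1, -0.05) 2.2
```

View pics/rf.png

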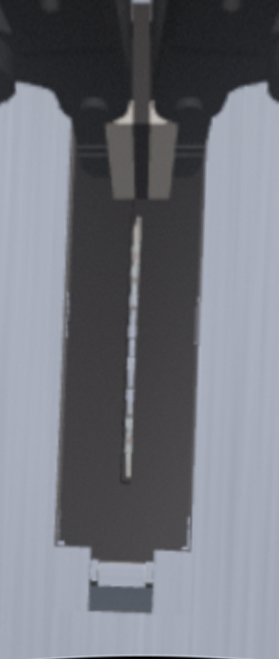

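The insert sits in the throat with its shoulder at the lugs (row ~547) and the plunger at (122,573). Depths at the middle and tongue end match the table to within noise. The hand hides the hole end in this view, but that end bottomed on its ledge at table height under the press. I'm handing in.

```bash
python3 -c "
from h import *
print(robot.close_job())"
```

```text
the job is handed in; nothing more can be done
None
```

The narrow-slot insert is in the throat, pushed back against the plunger while raised, then pressed down flush with the table and released. The job was handed in at about 42 s. Flushness at the finger-hole end rests on the press bottoming at table height (peak about 22 N, slightly over the 8–20 N given), because the hand hid that end in the last picture.

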